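# Select third gear on a shift tower

## Robot

A 6-joint arm with a two-finger parallel gripper is mounted at the origin on a cart in front of the work surface, level with it; the furniture and walls round the work are solid. World frame = base frame: x ahead of the robot, y to its left, z up, the work surface at z = 0. Lengths are in m, angles in rad, forces in N, time in s.
With the tool pointing down it reaches from about 0.25 to 0.775 m from the base axis. Payload 8.9 kg.
Tool frame: the origin (TCP) lies at the centre of the arm's flange, where the gripper is bolted on; the fingertips stand ctrl.tips_ahead ahead of it and the grasp point (between the pads) lies 155 mm ahead of it (ctrl.tips_ahead is the distance from the TCP to the fingertips, in m); z points along the fingers, y is the line along which they close (so a half turn about z gives the same grasp; the last joint's range is limited). The gripper opens to 85 mm and grips with 20 to 120 N. Pads are 22 mm wide; open, the fingers measure 114 mm over their backs; the gripper's body (76 mm by 85 mm) begins 54 mm behind the grasp point. The pads swing forward as they close: fully open they stand 13 mm farther back than shut.
Start: joints at [0.971, 0.291, -0.153, 1.127, 0, 1.431], TCP at [0.233, 0.47, 0.405] pointing down, gripper open.
Joint ranges: [-2.52, 2.52], [-0.91, 1.74], [-1.3, 1.37], [-1.96, 2.02], [-1.52, 1.47], [-3.14, 3.14]. Speed limits (rad/s): [2.22, 2.22, 2.79, 3.14, 3.14, 3.14].

## Interface

Orientations are given as a unit quaternion [w, x, y, z].
In Python, from bench import ctrl, vision, spotter gives the robot as it stands.
- The arm moves only by the tool jog_arm, never from a script. Its argument "steps" is text: rows parted by semicolons, each of 7 numbers parted by spaces: the shift along the world's x, y, z in m, then the turn, a rotation vector about the world's x, y, z in degrees, then the closure, from 0 (fully open) to 1 (shut). A call has 1 to 5 rows; each row shifts and turns the commanded pose from where the row before left it; what a row does not reach is not made up. A row lasts 1/8 s, in which the tool goes at most 62.5 mm and 10.7 degrees, less where a joint would pass 70% of its speed; a pose out of reach is approached as far as the arm can. A call is refused whole if a number of a shift passes 0.0625 or a number of a turn 10.7, either way. A call with a gripper value outside its range is refused whole. The fingers move at their own pace and stop on an object; the grip force is fixed at half the most. Time passes only in rows, so rows that do not move let the fingers close. It gives the time, the measured TCP pose, the force, the opening and the grip force at its end, in the units of the state.
- ctrl.read_state(): the state, without advancing time (a new reading comes with each control period).
- vision.read_camera(name): name is "side" or "top" or "wrist"; returns (picture, depth): 384x512x3 uint8, blue, green, red; 384x512 float32, m along the optical axis (not along the pixel's ray), 0 where there is no reading.
- vision.get_calibration(name): a dict with "vertical_fov" (degrees; the focal length in pixels is half the picture's height over the tangent of half this angle, whatever the lens; pixels are square), "cx", "cy" (the principal point, pixels), "R" (3x3) and "t" (3): a world point X has camera coordinates R X + t. Camera axes: x right, y down, z forward; pixel columns grow to the right and rows downward; lengths in m; the calibration is good to about 2 mm. The wrist camera is an equidistant fisheye: a pixel r from the principal point sees the ray r / f radians off the axis. A picture is of the moment at which its call begins: read the wrist's pose just before it. get_calibration takes no time and is no camera call; for the wrist camera it gives the pose at the moment of the call.
- ctrl.close_job(): hands the job in; it is judged then, once.
Trained networks look in the newest picture that a camera, given by its name, has taken for a name from the list of things; names that differ only in an ending like _2 or _b are one class to them, and where a whole thing is asked for, a point or a joint stands for the part that bears it (a point fixed in the world has none). Each returns a list of dicts, best first, with "conf" (0 to 1); they miss things now and then, are a little off and sometimes report something else, mostly with a low value. They report only what shows in the picture. A call takes as long as a camera call.
- spotter.trace(camera, target): "pixels" (384x512 bool, what is visible of it) and "pixel" ([row, column] in pixels, amid what is visible of it).
The state is a dict: "clock": time; "qpos": joint angles; "qd": joint speeds; "joint_efforts": joint torques, N m; "tcp_pos": TCP position; "ee_rot": TCP orientation; "wrist_force": force on the tool from outside, world axes, zero at the start; "ft_torque": the same for the moment, N m; "grip_width": finger opening in m; "gripper_force": force on a finger pad.
Only numpy, scipy, OpenCV 4.12 (cv2) and the standard library are available. Lean on these libraries where they do the work, as an engineer would, in place of code of your own. Each camera call takes 0.05 s, during which the arm holds its last target. There are 200 camera calls.

## Task

Shift the gear lever on the shift tower into third: out of the left-hand leg of the H-shaped gate, across the middle channel to the right, then forward (away from the robot) until it is fully home in the front right slot. Push the lever with the fingertips or the outside of the fingers; do not grip it and do not shove it hard, leave it standing in third, and leave the loose parts lying around the tower alone.

Things in the scene. Friction and masses are not known exactly. Their poses are not given: they have to be found in the camera images.
- shift_tower: Cast aluminium gearbox shift tower, bolted down. Origin on the bench under its centre; x forward (to its far end), y to its left, z up, turned up to 0.35 rad from the robot's axes. Flange 150 x 130 x 10 mm, walls 106 x 96 mm, on top a steel gate plate 112 x 100 mm whose upper face is 88 mm up. Slots: front left first, rear left second, front right third, rear right fourth.
- gate_centre (a point): Centre of the plate's H-shaped opening, in its upper face. In the tower's axes from here: two legs along x at y = +20 (left) and -20 mm (right), each 20 mm wide, x = -30 to +30 mm, joined by a middle channel along y at x = 0, 18 mm wide. Two tongues 20 mm wide, corner radius 4 mm, part the legs in front of and behind the channel.
- stick: The gear lever: steel stick 12 mm thick with a black ball knob, diameter 38 mm. Origin: centre of the knob; z up along the stick. Starts in the left leg, anywhere from nearly first to nearly second. 1 to 2 N at the knob move it; no spring, friction keeps it where it is left. Fingers pressing on it with more than 30 N in all (as a grip does) fail the run.
- lever_foot (a point): Fixed point about which the stick swings both ways: on the tower's axis, 16 mm above the bench, 144 mm below the knob's centre. The knob's centre is 160 mm up with the stick upright, 148 mm at a slot's end; from neutral to a slot's end it travels 43 mm, from leg to leg about 80 mm. Fingers that reach far below the knob's middle can catch its rising top with their knuckles.
- cross_pivot (a joint): Sideways swing of the lever in rad: 0 upright, positive to the tower's right (-y), stops at -0.315 and +0.315. In the left leg it reads -0.315 to about -0.24, in the right leg 0.24 to 0.315. It can cross between the legs only while lever_pivot is within about 0.04 of 0.
- lever_pivot (a joint): Fore and aft swing of the lever in rad: 0 neutral (in line with the middle channel), positive forward (+x of the tower), stops at -0.30 and +0.30 (slot ends). In third fully home: 0.30.
- third_slot_end (a point): Point in the third slot, level with the plate's upper face (88 mm above the bench), 22 mm forward and 20 mm right of the gate's centre: about where the stick passes through the plate when it is home.
- bearing: Loose ball bearing, 52 mm wide, 15 mm high, lying left of the tower; origin at its underside. To be left alone.
- tappet: Loose bucket tappet, 29 mm wide, 22 mm high, standing left of the tower; origin at its underside. To be left alone.
- sprocket: Loose toothed sprocket, 70 mm wide, 31 mm high with its hub, lying right of the tower; origin at its underside. To be left alone.

How it is judged:
By the outcome, as a careful person would: the job done as asked, in the order asked, and still so for the second after the job is handed in, with the robot touching nothing.
It also fails if it takes over 54 s, if anything falls off the work surface, if the arm or the gripper's body presses on something with over 40 N, if the wrist force passes 120 N, or if a joint passes its speed limit or range.

## Working session

There is one attempt and no reset: what is moved stays moved. The work goes in short steps, Python scripts to look and compute and a tool call to move; the robot and the scene stay as the last step left them, time stands still between calls to the robot, and variables do not carry over. Pictures are saved under pics/ and viewed, at most 10 in all, crops included, and the job is handed in when it is done.

Besides the shell and the picture viewer there is one more tool, called as name(argument=value, ...) on one line, values as JSON. jog_arm: Moves the arm, as the interface text tells. Its arguments: {"type":"object","properties":{"steps":{"type":"string"}},"required":["steps"]}

```bash
mkdir -p pics; cat > h.py <<'E'
import numpy as np, cv2
from bench import ctrl, vision, spotter
def cloud(name, d):
    c=vision.get_calibration(name); f=d.shape[0]/2/np.tan(np.radians(c["vertical_fov"])/2)
    v,u=np.indices(d.shape); R=np.array(c["R"]);t=np.array(c["t"])
    P=np.stack([(u-c["cx"])/f*d,(v-c["cy"])/f*d,d],-1)
    return (P-t)@R
E
python3 - <<'E'
from h import *
s=ctrl.read_state(); print(ctrl.tips_ahead,{k:np.round(v,3) for k,v in s.items()})
ims=[]
for n in("top","side"):
    im,d=vision.read_camera(n); ims.append(im); W=cloud(n,d)
    for t in("stick","shift_tower"):
        for r in spotter.trace(n,t)[:2]:
            m=r["pixels"]&(d>0); P=W[m]
            print(n,t,round(r["conf"],2),r["pixel"],m.sum(),np.round(np.median(P,0),3),np.round(P.min(0),3),np.round(P.max(0),3))
            if r["conf"]>.5: np.save(f"{n}_{t}.npy",P)
cv2.imwrite("pics/a.png",cv2.resize(np.vstack(ims),(800*512//512,1200))[:600]);cv2.imwrite("pics/b.png",cv2.resize(ims[1],(800,600)))
E
```

```text
0.1734 {'clock': np.float64(0.0), 'qpos': array([ 0.971,  0.291, -0.154,  1.127,  0.   ,  1.432]), 'qd': array([ 0.   ,  0.   ,  0.   , -0.001,  0.002,  0.   ]), 'joint_efforts': array([-3.0000e-03, -5.3715e+01,  3.3136e+01,  1.6000e-02, -0.0000e+00,
        0.0000e+00]), 'tcp_pos': array([0.233, 0.47 , 0.404]), 'ee_rot': array([-0.   ,  0.228,  0.974, -0.001]), 'wrist_force': array([-0.029,  0.978, -0.314]), 'ft_torque': array([ 0.016, -0.032,  0.022]), 'gripper_force': np.float64(0.0), 'grip_width': np.float64(0.085)}
top stick 0.66 [202.9, 267.3] 298 [0.554 0.1   0.164] [0.536 0.056 0.013] [0.571 0.121 0.173]
top shift_tower 0.76 [210.2, 275.3] 3143 [0.551 0.06  0.086] [ 0.469 -0.025 -0.003] [0.643 0.137 0.173]
side stick 0.7 [183.3, 290.1] 293 [0.553 0.112 0.158] [0.535 0.026 0.089] [0.586 0.124 0.174]
side shift_tower 0.62 [208.0, 285.5] 3344 [0.547 0.096 0.06 ] [ 0.466 -0.172 -0.   ] [0.645 0.144 0.174]
```

View pics/a.png

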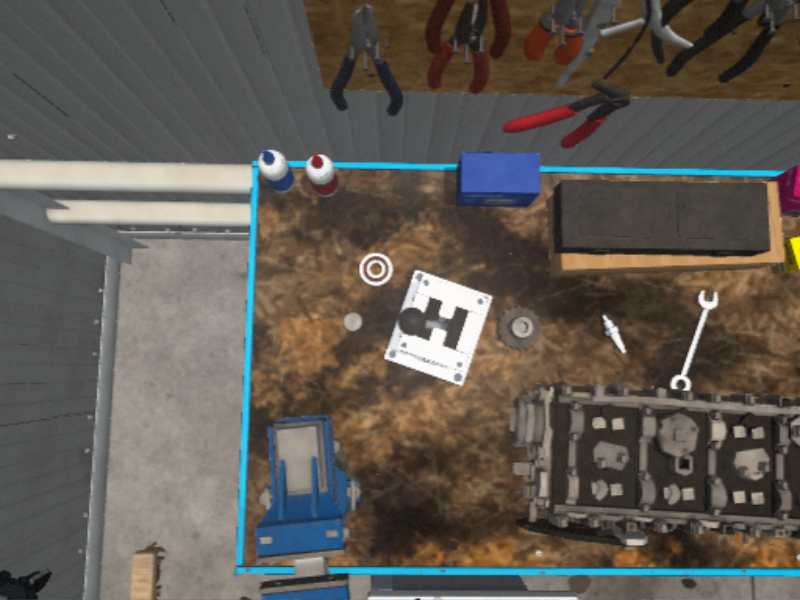

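View pics/b.png

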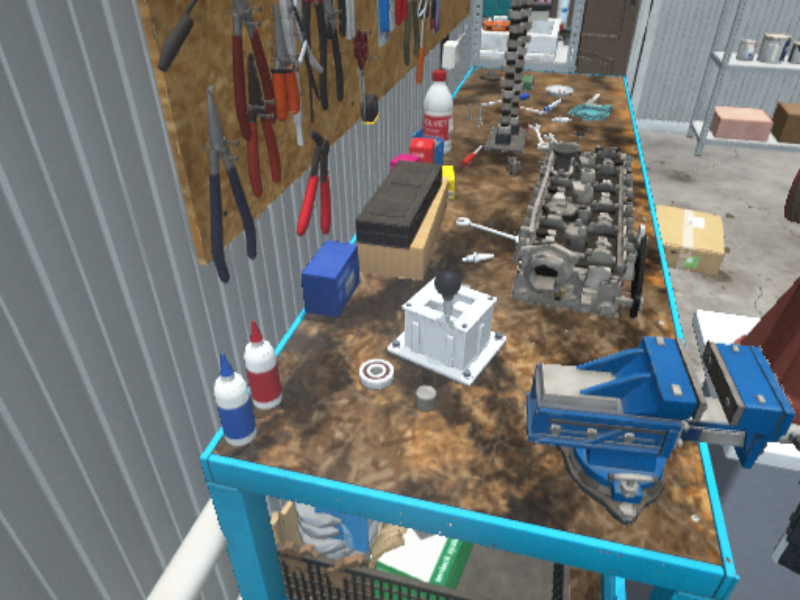

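```bash
cat >> h.py <<'E'
from scipy.optimize import least_squares
def knob(P):
    # sphere fit radius 19mm on top points
    Q=P[P[:,2]>P[:,2].max()-.04] if len(P) else P
    m=np.median(Q,0)-[0,0,.01]
    r=least_squares(lambda c:np.linalg.norm(Q-c,axis=1)-.019,m,loss="soft_l1",f_scale=.001)
    return r.x, np.median(np.abs(r.fun))
E
python3 - <<'E'
from h import *
for n in("top","side"): print(n,[np.round(x,4) for x in knob(np.load(n+"_stick.npy"))])
P=np.vstack([np.load("top_shift_tower.npy")])
for lo,hi in((.082,.094),(.005,.015)):
    Q=P[(P[:,2]>lo)&(P[:,2]<hi)][:,:2].astype(np.float32)
    print(len(Q),cv2.minAreaRect(Q))
E
```

```text
top [array([0.5542, 0.1026, 0.1517]), np.float64(0.0006)]
side [array([0.5535, 0.1026, 0.1536]), np.float64(0.0005)]
1515 ((0.5568200349807739, 0.05664385110139847), (0.10002817213535309, 0.11196866631507874), 71.26544952392578)
1054 ((0.5570515394210815, 0.05690557137131691), (0.12905874848365784, 0.14960896968841553), 70.82951354980469)
```

The top view (scaled to 800 wide) shows the tower at about (440,327) with its long axis tilted about -19°. The knob is at (413,322), in the left leg and slightly towards second. The side view agrees, with the knob at (447,283). Both sphere fits put the knob at (0.554, 0.103, 0.152), which is x = -18, y = +42 mm in tower axes and fits the 144 mm radius.

I'll push with closed fingers.

jog_arm(steps="0.055 0 0.01 0 0 3.65 1; 0.055 0 0 0 0 3.65 1; 0.055 0 0 0 0 0 1; 0.055 0 0 0 0 0 1; 0.053 0 0 0 0 0 1")

```text
clock: 0.92
tcp_pos: [0.5083, 0.47, 0.4146]
ee_rot: [0.0, 0.166, 0.986, 0.0]
wrist_force: [-0.2, 0.5, -0.4]
grip_width: 0.0004
gripper_force: 0.0
```

jog_arm(steps="0 -0.055 0 0 0 0 1; 0 -0.055 0 0 0 0 1; 0 -0.055 0 0 0 0 1; 0 -0.055 0 0 0 0 1; 0 -0.055 0 0 0 0 1")

```text
clock: 1.55
tcp_pos: [0.5062, 0.1936, 0.4147]
ee_rot: [0.0, 0.166, 0.986, 0.0]
wrist_force: [0.9, 0.8, -0.6]
grip_width: 0.0001
gripper_force: 0.0
```

```bash
cat >> h.py <<'E'
YAW=np.radians(-18.95); C=np.array([.557,.0567])
def tw(p):
    c,s=np.cos(YAW),np.sin(YAW); d=np.asarray(p)[:2]-C
    return np.array([c*d[0]+s*d[1],-s*d[0]+c*d[1]])
def wd(x,y):
    c,s=np.cos(YAW),np.sin(YAW); return C+[c*x-s*y,s*x+c*y]
def st():
    s=ctrl.read_state(); q=s["ee_rot"]; w,x,y,z=q
    ty=[2*(x*y-w*z),1-2*(x*x+z*z),2*(y*z+w*x)]; tz=[2*(x*z+w*y),2*(y*z-w*x),1-2*(x*x+y*y)]
    print("t",round(s["clock"],2),"tcp",np.round(s["tcp_pos"],4),"tower",np.round(tw(s["tcp_pos"]),4),"yaw_y",round(np.degrees(np.arctan2(ty[1],ty[0])),2),"tz",np.round(tz,3),"F",np.round(s["wrist_force"],1),"q",np.round(s["qpos"],2),"w",round(s["grip_width"],4)); return s
def look():
    for n in("top","side"):
        im,d=vision.read_camera(n); W=cloud(n,d)
        r=spotter.trace(n,"stick")
        if not r: print(n,"none"); continue
        m=r[0]["pixels"]&(d>0)
        k=im.max(-1)<70
        c,e=knob(W[m&k] if (m&k).sum()>40 else W[m]); print(n,round(r[0]["conf"],2),m.sum(),"knob",np.round(c,4),"err",round(e,4),"tower",np.round(tw(c),4),"R",round(np.hypot(np.linalg.norm(tw(c)),c[2]-.016),4))
        cv2.imwrite(f"pics/{n}_{int(1000*ctrl.read_state()['clock'])}.png",cv2.resize(im[100:300,170:400],(800,600)))
E
python3 -c "
from h import *
st(); print(wd(-.068,.041),wd(-.03,.041))"
```

```text
t 1.55 tcp [0.5062 0.1936 0.4147] tower [-0.0925  0.1129] yaw_y 70.91 tz [ 0. -0. -1.] F [ 0.9  0.8 -0.6] q [ 0.23  0.32 -0.09  1.16 -0.    0.56] w 0.0001
[0.5059999  0.11756041] [0.54194039 0.10522018]
```

jog_arm(steps="0 -0.038 0 0 0 0 1; 0 -0.038 0 0 0 0 1; 0 0 -0.04 0 0 0 1; 0 0 -0.04 0 0 0 1; 0 0 -0.022 0 0 0 1")

```text
clock: 2.17
tcp_pos: [0.5058, 0.119, 0.3108]
ee_rot: [-0.001, 0.166, 0.986, -0.0]
wrist_force: [-0.2, -0.4, -0.2]
grip_width: 0.0001
gripper_force: 0.0
```

```bash
python3 -c "
from h import *
st(); look()"; ls pics
```

```text
t 2.17 tcp [0.5058 0.119  0.3108] tower [-0.0687  0.0423] yaw_y 70.88 tz [-0.002 -0.    -1.   ] F [-0.2 -0.4 -0.2] q [ 0.09  0.35 -0.32  0.9   0.    0.42] w 0.0001
top none
side 0.54 318 knob [0.5535 0.1026 0.1537] err 0.0005 tower [-0.0182  0.0423] R 0.1452
a.png
b.png
side_2375.png
```

jog_arm(steps="0.0085 -0.0029 0 0 0 0 1; 0.0085 -0.0029 0 0 0 0 1; 0.0085 -0.0029 0 0 0 0 1; 0.0057 -0.002 0 0 0 0 1; 0 0 0 0 0 0 1")

```text
clock: 3.0
tcp_pos: [0.5381, 0.1083, 0.3126]
ee_rot: [0.0, 0.166, 0.986, -0.0]
wrist_force: [-0.4, -0.3, -0.1]
grip_width: 0.0006
gripper_force: 0.0
```

```bash
python3 -c "
from h import *
st(); look()"; ls pics
```

```text
t 3.0 tcp [0.5381 0.1083 0.3126] tower [-0.0346  0.0427] yaw_y 70.88 tz [ 0. -0. -1.] F [-0.4 -0.3 -0.1] q [ 0.07  0.4  -0.24  0.92 -0.    0.4 ] w 0.0006
top none
side 0.62 250 knob [0.5661 0.0986 0.1544] err 0.0006 tower [-0.005   0.0426] R 0.1449
a.png
b.png
side_2375.png
side_3200.png
```

jog_arm(steps="0.0047 -0.0016 0 0 0 0 1; 0 0 0 0 0 0 1; 0 0 0 0 0 0 1; -0.0142 0.0048 0 0 0 0 1; -0.0142 0.0048 0.01 0 0 0 1")

```text
clock: 3.82
tcp_pos: [0.5123, 0.1168, 0.3224]
ee_rot: [-0.001, 0.166, 0.986, -0.0]
wrist_force: [0.3, 0.7, -0.1]
grip_width: -0.0005
gripper_force: 0.0
```

jog_arm(steps="0 0 0.05 0 0 0 1; 0 0.02 0.02 0 0 0 1; 0 0.03 0 0 0 0 1; 0 0 0 0 0 0 1; 0 0 0 0 0 0 1")

```text
clock: 4.45
tcp_pos: [0.5132, 0.1665, 0.393]
ee_rot: [-0.0, 0.166, 0.986, -0.0]
wrist_force: [0.1, -0.8, 0.5]
grip_width: -0.0001
gripper_force: 0.0
```

```bash
python3 -c "
from h import *
s=st(); look(); print(wd(0,.093)-s['tcp_pos'][:2])"
```

```text
t 4.45 tcp [0.5132 0.1665 0.393 ] tower [-0.0771  0.0897] yaw_y 70.94 tz [-0. -0. -1.] F [ 0.1 -0.8  0.5] q [ 0.18  0.33 -0.14  1.11 -0.    0.51] w -0.0001
top 0.63 77 knob [0.5131 0.1098 0.6682] err 0.0 tower [-0.0588  0.0359] R 0.6558
side 0.55 284 knob [0.5701 0.0973 0.1547] err 0.0005 tower [-0.0008  0.0426] R 0.1451
[ 0.0739676  -0.02186757]
```

jog_arm(steps="0.037 -0.011 0 0 0 0 1; 0.037 -0.011 0 0 0 0 1; 0 0 -0.04 0 0 0 1; 0 0 -0.04 0 0 0 1; 0 0 0 0 0 0 1")

```text
clock: 5.28
tcp_pos: [0.5867, 0.1439, 0.31]
ee_rot: [-0.003, 0.166, 0.986, -0.001]
wrist_force: [-1.2, 0.3, 0.7]
grip_width: 0.0002
gripper_force: 0.0
```

```bash
python3 -c "
from h import *
s=st(); look()"
```

```text
t 5.28 tcp [0.5867 0.1439 0.31  ] tower [-0.0002  0.0921] yaw_y 70.85 tz [-0.006 -0.001 -1.   ] F [-1.2  0.3  0.7] q [ 0.12  0.51 -0.08  0.99 -0.    0.45] w 0.0002
top none
side none
```

jog_arm(steps="-0.0032 -0.0095 0 0 0 0 1; -0.0032 -0.0095 0 0 0 0 1; -0.0032 -0.0095 0 0 0 0 1; -0.0032 -0.0095 0 0 0 0 1; -0.0032 -0.0095 0 0 0 0 1")

```text
clock: 6.1
tcp_pos: [0.5717, 0.0963, 0.3128]
ee_rot: [0.0, 0.166, 0.986, 0.0]
wrist_force: [0.9, 1.2, 0.1]
grip_width: -0.0001
gripper_force: 0.8
```

```bash
python3 -c "
from h import *
s=st(); look()"
```

```text
t 6.1 tcp [0.5717 0.0963 0.3128] tower [0.0011 0.0422] yaw_y 70.89 tz [ 0.  0. -1.] F [0.9 1.2 0.1] q [ 0.04  0.46 -0.15  0.96  0.    0.37] w -0.0001
top none
side 0.77 244 knob [0.5595 0.065  0.1608] err 0.0007 tower [-0.0003  0.0087] R 0.1451
```

jog_arm(steps="-0.0032 -0.0095 0 0 0 0 1; -0.0032 -0.0095 0 0 0 0 1; -0.0032 -0.0095 0 0 0 0 1; -0.0032 -0.0095 0 0 0 0 1; -0.0028 -0.0081 0 0 0 0 1")

```text
clock: 6.92
tcp_pos: [0.556, 0.0502, 0.3125]
ee_rot: [-0.0, 0.166, 0.986, -0.0]
wrist_force: [1.0, 1.4, -1.0]
grip_width: 0.0
gripper_force: 0.6
```

```bash
python3 -c "
from h import *
s=st(); look()"
```

```text
t 6.92 tcp [0.556  0.0502 0.3125] tower [ 0.0012 -0.0065] yaw_y 70.88 tz [-0. -0. -1.] F [ 1.   1.4 -1. ] q [-0.04  0.42 -0.22  0.94 -0.    0.29] w 0.0
top none
side 0.72 253 knob [0.5442 0.0195 0.1561] err 0.0005 tower [ 0.     -0.0393] R 0.1455
```

jog_arm(steps="0.0039 0.0113 0 0 0 0 1; 0 0 0.06 0 0 0 1; -0.025 0 0.02 0 0 0 1; -0.04 0 0 0 0 0 1; 0 0 0 0 0 0 1")

```text
clock: 7.75
tcp_pos: [0.4934, 0.0632, 0.3931]
ee_rot: [-0.0, 0.165, 0.986, 0.0]
wrist_force: [-0.1, 0.0, 0.2]
grip_width: 0.0001
gripper_force: 0.0
```

```bash
python3 -c "
from h import *
s=st(); look(); print(wd(-.064,-.04)-s['tcp_pos'][:2])"
```

```text
t 7.75 tcp [0.4934 0.0632 0.3931] tower [-0.0623 -0.0145] yaw_y 70.96 tz [-0.001  0.    -1.   ] F [-0.1  0.   0.2] q [-0.02  0.25 -0.25  1.08  0.    0.31] w 0.0001
top none
side 0.9 362 knob [0.5437 0.0189 0.1558] err 0.0006 tower [-0.0002 -0.0401] R 0.1454
[-0.00994115 -0.0235814 ]
```

jog_arm(steps="-0.01 -0.0236 0 0 0 0 1; 0 0 -0.042 0 0 0 1; 0 0 -0.042 0 0 0 1; 0.0095 -0.0032 0 0 0 0 1; 0.0095 -0.0032 0 0 0 0 1")

```text
clock: 8.57
tcp_pos: [0.506, 0.032, 0.3099]
ee_rot: [0.001, 0.166, 0.986, 0.0]
wrist_force: [0.6, -0.4, 1.0]
grip_width: -0.0001
gripper_force: 0.0
```

jog_arm(steps="0.0095 -0.0032 0 0 0 0 1; 0.0095 -0.0032 0 0 0 0 1; 0.0095 -0.0032 0 0 0 0 1; 0.0095 -0.0032 0 0 0 0 1; 0 0 0 0 0 0 1")

```text
clock: 9.2
tcp_pos: [0.543, 0.0192, 0.3087]
ee_rot: [0.0, 0.166, 0.986, -0.0]
wrist_force: [-0.2, 0.8, -0.9]
grip_width: -0.0002
gripper_force: 0.0
```

```bash
python3 -c "
from h import *
s=st(); look(); print(wd(.0134,-.04)-s['tcp_pos'][:2])"
```

```text
t 9.2 tcp [0.543  0.0192 0.3087] tower [-0.0011 -0.0401] yaw_y 70.88 tz [ 0.001 -0.    -1.   ] F [-0.2  0.8 -0.9] q [-0.1   0.4  -0.26  0.91 -0.    0.23] w -0.0002
top none
side 0.85 360 knob [0.5718 0.0107 0.1523] err 0.0007 tower [ 0.0289 -0.0387] R 0.1446
[ 0.01370848 -0.00464431]
```

jog_arm(steps="0.0057 -0.0019 0 0 0 0 1; 0.0057 -0.0019 0 0 0 0 1; 0 0 0 0 0 0 1")

```text
clock: 9.78
tcp_pos: [0.5541, 0.0154, 0.3086]
ee_rot: [0.0, 0.166, 0.986, -0.0]
wrist_force: [0.1, 0.3, 0.3]
grip_width: -0.0001
gripper_force: 0.0
```

jog_arm(steps="0.0014 -0.0005 0 0 0 0 1; 0 0 0 0 0 0 1")

```text
clock: 10.02
tcp_pos: [0.555, 0.0151, 0.3086]
ee_rot: [-0.0, 0.166, 0.986, 0.0]
wrist_force: [-0.5, 0.6, 0.0]
grip_width: -0.0001
gripper_force: 0.3
```

```bash
python3 -c "
from h import *
s=st(); look()"
```

```text
t 10.03 tcp [0.555  0.0151 0.3086] tower [ 0.0116 -0.04  ] yaw_y 70.9 tz [-0.  0. -1.] F [-0.5  0.6  0. ] q [-0.1   0.42 -0.23  0.92  0.    0.23] w -0.0001
top 0.45 32 knob [0.5705 0.0387 0.0405] err 0.0017 tower [ 0.0186 -0.0127] R 0.0333
side 0.81 307 knob [0.5829 0.0075 0.15  ] err 0.0008 tower [ 0.0405 -0.0381] R 0.1451
```

jog_arm(steps="0.0014 -0.0005 0 0 0 0 1; 0 0 0 0 0 0 1")

```text
clock: 10.48
tcp_pos: [0.5565, 0.0147, 0.3087]
ee_rot: [-0.0, 0.166, 0.986, 0.0]
wrist_force: [-1.5, -0.7, -1.2]
grip_width: -0.0003
gripper_force: 0.5
```

jog_arm(steps="0.001 -0.0003 0 0 0 0 1; 0 0 0 0 0 0 1")

```text
clock: 10.72
tcp_pos: [0.5571, 0.0145, 0.3086]
ee_rot: [-0.001, 0.166, 0.986, 0.0]
wrist_force: [-2.4, 1.2, 0.4]
grip_width: -0.0002
gripper_force: 1.8
```

jog_arm(steps="0.0008 -0.0003 0 0 0 0 1; 0 0 0 0 0 0 1")

```text
clock: 10.98
tcp_pos: [0.5577, 0.0143, 0.3085]
ee_rot: [-0.001, 0.166, 0.986, 0.0]
wrist_force: [-5.4, 1.9, 1.1]
grip_width: -0.0001
gripper_force: 2.9
```

jog_arm(steps="0.0006 -0.0002 0 0 0 0 1; 0 0 0 0 0 0 1")

```text
clock: 11.22
tcp_pos: [0.558, 0.0141, 0.3084]
ee_rot: [-0.001, 0.166, 0.986, 0.0]
wrist_force: [-6.4, 2.1, 1.8]
grip_width: -0.0001
gripper_force: 3.6
```

```bash
python3 -c "
from h import *
s=st(); look()"
```

```text
t 11.22 tcp [0.558  0.0141 0.3084] tower [ 0.0148 -0.0399] yaw_y 70.91 tz [-0.002  0.001 -1.   ] F [-6.4  2.1  1.8] q [-0.11  0.42 -0.22  0.93  0.    0.23] w -0.0001
top none
side 0.61 276 knob [0.5842 0.007  0.1494] err 0.0006 tower [ 0.0419 -0.0382] R 0.1449
```

The lever is against its stop: the force has risen to about 6.7 N while the knob stays put. I'll back off and lift clear.

jog_arm(steps="-0.0095 0.0032 0 0 0 0 1; -0.019 0.0065 0 0 0 0 1; 0 0 0.05 0 0 0 1; 0 0 0.05 0 0 0 1; -0.06 0 0.02 0 0 0 1")

```text
clock: 12.05
tcp_pos: [0.4738, 0.0231, 0.4317]
ee_rot: [0.004, 0.166, 0.986, 0.0]
wrist_force: [-1.4, -0.3, 0.4]
grip_width: 0.0001
gripper_force: 0.0
```

jog_arm(steps="-0.06 0 0 0 0 0 1; -0.05 0 0 0 0 0 1; 0 0 0 0 0 0 1; 0 0 0 0 0 0 1")

```text
clock: 12.55
tcp_pos: [0.3615, 0.0235, 0.4291]
ee_rot: [0.001, 0.166, 0.986, -0.0]
wrist_force: [1.0, -0.3, 0.5]
grip_width: -0.0001
gripper_force: 0.0
```

```bash
python3 -c "
from h import *
s=st(); look()"; ls -t pics|head -2
```

```text
t 12.55 tcp [0.3615 0.0235 0.4291] tower [-0.1741 -0.0949] yaw_y 70.89 tz [ 0.003 -0.001 -1.   ] F [ 1.  -0.3  0.5] q [-0.14 -0.04 -0.48  1.13 -0.    0.2 ] w -0.0001
top 0.88 325 knob [0.5851 0.0072 0.1476] err 0.0006 tower [ 0.0427 -0.0377] R 0.1434
side 0.7 327 knob [0.5844 0.0068 0.1494] err 0.0006 tower [ 0.0421 -0.0383] R 0.145
side_12750.png
top_12650.png
```

View pics/top_12650.png

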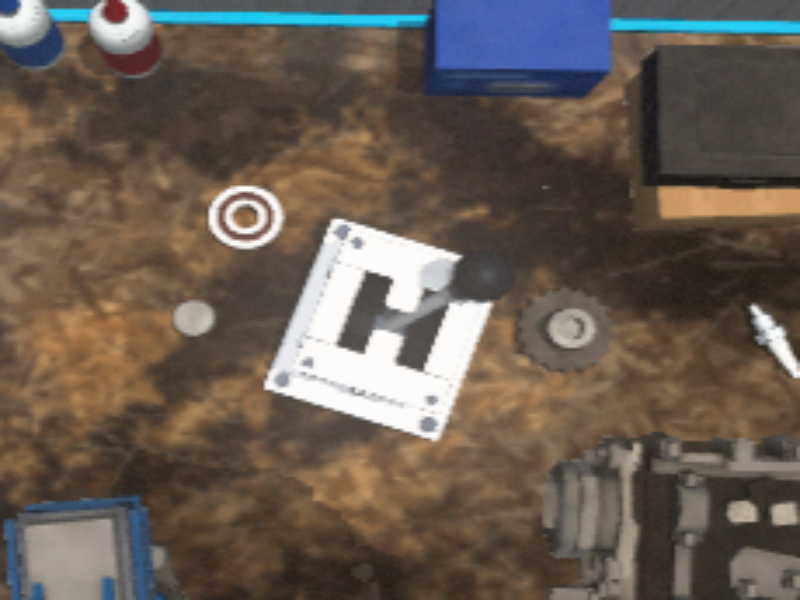

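The knob at (483,277) stands over the front right slot. The bearing (246,217), tappet (194,318) and sprocket (570,328) haven't moved.

```bash
python3 -c "
from bench import ctrl
print(ctrl.close_job())"
```

```text
the job is handed in; nothing more can be done
None
```

The lever is in third, against its stop (knob about 42 mm forward in the right leg, by both cameras); the arm is clear, the loose parts look undisturbed in the final top view, and the job was handed in at about 13 s with no verdict shown.

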